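Level an instrument shelf with its screw foot, keeping the spirit level pressed down

ROBOT

A 6-joint arm with a two-finger parallel gripper is mounted at the origin on a cart in front of the work surface, level with it; the furniture and walls round the work are solid. World frame = base frame: x ahead of the robot, y to its left, z up, the work surface at z = 0. Lengths are in mm, angles in rad, forces in N, time in s.
With the tool pointing down it reaches from about 275 to 725 mm from the base axis. Payload 5.6 kg.
Tool frame: the origin (TCP) lies on the centre line of the jaws, within the pads' length; the fingertips stand 25 mm ahead of it and the grasp point (between the pads) lies 6 mm ahead of it; z points along the fingers, y is the line along which they close (so a half turn about z gives the same grasp; the last joint's range is limited). The gripper opens to 85 mm and grips with 20 to 120 N. Pads are 22 mm wide; open, the fingers measure 114 mm over their backs; the gripper's body (76 mm by 85 mm) begins 54 mm behind the grasp point. The pads swing forward as they close: fully open they stand 13 mm farther back than shut.
Start: joints at [-0.993, 0.255, 0.108, 0, -1.424, -0.285], TCP at [158.769, -526.579, 256.283] pointing down, gripper open.
Joint ranges: [-2.95, 2.95], [-1.21, 1.97], [-1.09, 1.5], [-2.87, 1.71], [-2.94, -0.07], [-3.05, 3.05]. Speed limits (rad/s): [2.57, 2.57, 3.14, 3.14, 3.14, 3.14].

INTERFACE

Orientations are given as a unit quaternion [w, x, y, z].
In Python, from workcell import r gives the robot as it stands.
- The arm moves only by the shell command python3 -m jog 'ROWS'. ROWS is text: rows parted by semicolons, each of 5 numbers parted by spaces: the finger opening in m, from 0 to 0.0854, then the shift along the tool's x, y, z in m, then the turn about the tool's z in rad. A call has exactly 5 rows; each row is the pose to reach, as a shift and turn from the pose commanded when the call began, along the tool's axes at that moment; what a row does not reach only later rows make up. A row lasts 1/12 s, in which the tool goes at most 41.7 mm and 7.16 degrees, less where a joint would pass 70% of its speed; a pose out of reach is approached as far as the arm can. A call with a gripper value outside its range is refused whole. The fingers move at their own pace and stop on an object; the grip force is fixed at half the most. Time passes only in rows, so rows that repeat a pose let the fingers close, or fill a call up. It gives the time, the measured TCP pose, the force, the opening and the grip force at its end, in the units of the state.
- r.state(): the state, without advancing time (a new reading comes with each control period).
- r.get_image(name): name is "scene" or "top"; returns a dict with "image" (480x640x3 uint8, red, green, blue), "range_z" (480x640 float32, mm along the optical axis (not along the pixel's ray), 0 where there is no reading), "fx", "fy", "cx", "cy" (pixels), "extrinsics" (4x4, takes a point from camera to world coordinates). Camera axes: x right, y up, looking along -z (the intrinsics and any distortion apply to the point x, -y, -z); pixel columns grow to the right and rows downward; lengths in mm; the calibration is good to about 2 mm. A picture is of the moment at which its call begins.
- r.job_done(): hands the job in; it is judged then, once.
The state is a dict: "time_s": time; "qpos": joint angles; "dq": joint speeds; "effort": joint torques, N m; "ee_pos": TCP position; "eef_rot": TCP orientation; "force": force on the tool from outside, world axes, zero at the start; "moment": the same for the moment, N m; "finger_gap": opening from 0.0 (shut) to 1.0 (fully open); "grip_force": force on a finger pad.
Only numpy, scipy, OpenCV 4.12 (cv2) and the standard library are available. Lean on these libraries where they do the work, as an engineer would, in place of code of your own. Each camera call takes 0.05 s, during which the arm holds its last target. There are 200 camera calls.

TASK

Stand the spirit level upright in the middle of the stand's hinged shelf, lengthwise from hinge to foot, and let go of it. Then turn the knob of the levelling foot by as much as needed so that, when the level is pressed down and the sprung shelf is thereby seated on its foot, the bubble lies between the two marks of the vial. Finish while pressing down on the level like this, with the bubble centred: keep pressing and do not let go. Leave the beaker, the stopper and the tape roll where they stand.

Things in the scene. Friction and masses are not known exactly. Their poses are not given: they have to be found in the camera images.
- level: Loose spirit level, plain aluminium bar 120 x 24 x 30 mm (x long, y wide, z tall), 0.22 kg, upright on the bench at the start. Origin: centre of its underside. In mid-top a 64 mm vial with a white bubble 14 mm long between two dark cross marks, each 10.5 mm from the middle; at each end a flat land, 28 mm long, to press on. Alike both ways round.
- bubble (a joint): The bubble's offset from the middle of the vial along the level's own x axis, in m (range -0.023 to 0.023). It drifts to the higher end, by 0.5 m per rad of tilt (about 9 mm per degree), and settles in about 1 s. Centred, i.e. between the marks, means within 0.003 either way.
- stand: Fixed levelling stand on the bench: grey base slab 215 x 120 x 14 mm. Origin on the bench at the stand's middle; its x axis points from the foot end (-x, with the black knob) to the hinge end (+x), z up.
- shelf: Hinged aluminium plate 118 x 110 x 8 mm with a forked tongue to the foot. Origin on the hinge axis, 41 mm up; x from foot to hinge, z up; plate at x -129 to -11 mm. A soft spring keeps its foot end 0.04 rad high, so unpressed readings mean nothing: 1 to 2.5 N on the level's land nearest the foot lowers it (that land by up to 10 mm) onto the foot, then it is firm. Press there with 5 to 15 N.
- shelf_spot (a point): Middle of the shelf plate's top face, 45 mm above the bench when level; axes as the shelf: the level's origin belongs here with its x axis along this x axis, either way round.
- foot: The levelling foot: an upright sleeve with a cross pin on which the pressed-down tongue sits, 170 mm from the hinge. It does not turn; its knob on top raises and lowers it. Origin on the knob's axis. At the start it is too low, by some 0.6 to 2.0 rad of knob turn: the bubble, with the level pressed, stands 6 to 20 mm towards the hinge.
- knob_grip (a point): On the upright axis of the round black knurled knob (34 mm wide, 26 mm tall), 13 mm under its top, 101 to 109 mm above the bench. Above the level's height and free all round: grip from above at any yaw. Turns with 0.12 N m, stays as left. Counterclockwise seen from above it rises 3.4 mm per rad and the pressed bubble goes 10 mm per rad towards the foot; clockwise the opposite.
- beaker: Bystander: loose clear plastic beaker, 54 x 59 x 72 mm, origin at the centre of its underside. Leave it alone.
- stopper: Bystander: loose pale rubber stopper, 35 mm wide, 28 mm tall, origin at the centre of its underside. Leave it alone.
- tape: Bystander: loose roll of tape lying flat, 66 mm wide, 18 mm tall, origin at the centre of its underside. Leave it alone.
Not all that is in view belongs to the job. What is shaped like the level but purple is not meant.

How it is judged:
By the outcome, as a careful person would: the job done as asked, in the order asked, and still so for the second after the job is handed in, while the arm keeps its last pose, push and grip.
It also fails if it takes over 64 s, if anything falls off the work surface, if the arm or the gripper's body presses on something with over 40 N, if the wrist force passes 120 N, or if a joint passes its speed limit or range.

## Working session

There is one attempt and no reset: what is moved stays moved. The work goes in short steps, Python scripts to look and compute and a shell command to move; the robot and the scene stay as the last step left them, time stands still between calls to the robot, and variables do not carry over. Pictures are saved under pics/ and viewed, at most 10 in all, crops included, and the job is handed in when it is done.

```bash
mkdir -p pics
cat > h.py <<'E'
import numpy as np,cv2
from workcell import r
def grab(n):
    d=r.get_image(n); return d
def save(d,f,box=None,s=1):
    im=d["image"][:,:,::-1]
    if box: im=im[box[1]:box[3],box[0]:box[2]]
    cv2.imwrite("pics/"+f,cv2.resize(im,None,fx=s,fy=s,interpolation=cv2.INTER_CUBIC))
def ray(d,u,v):
    E=np.array(d["extrinsics"]); c=np.array([(u-d["cx"])/d["fx"],-(v-d["cy"])/d["fy"],-1.])
    return E[:3,3],E[:3,:3]@c
def onz(d,u,v,z):
    o,k=ray(d,u,v); return o+k*(z-o[2])/k[2]
def pt(d,u,v):
    o,k=ray(d,u,v); return o+k*d["range_z"][int(v),int(u)]
E
python3 - <<'E'
from h import *
a=grab("top");b=grab("scene");save(a,"top0.png");save(b,"scene0.png")
for d in(a,b):print({k:np.round(d[k],2).tolist() if k!="image" and k!="range_z" else 0 for k in d})
print(r.state())
E
```

```text
{'image': 0, 'range_z': 0, 'fx': 550.79, 'fy': 550.79, 'cx': 318.62, 'cy': 235.4, 'extrinsics': [[-0.03, 0.99, -0.16, 389.07], [-1.0, -0.03, 0.0, -19.52], [-0.0, 0.16, 0.99, 1280.27], [0.0, 0.0, 0.0, 1.0]]}
{'image': 0, 'range_z': 0, 'fx': 523.52, 'fy': 523.52, 'cx': 306.83, 'cy': 233.24, 'extrinsics': [[-0.8, 0.23, -0.55, -84.43], [-0.6, -0.31, 0.74, 814.64], [0.0, 0.92, 0.38, 555.46], [0.0, 0.0, 0.0, 1.0]]}
{'time_s': 0.1, 'qpos': array([-9.93357527e-01,  2.55678520e-01,  1.07140220e-01, -4.13106927e-04,
       -1.42391271e+00, -2.84616251e-01]), 'dq': array([-0.00143727, -0.00125391,  0.00442238,  0.00179669, -0.00071967,
       -0.00106292]), 'effort': array([-8.44812785e-04, -3.87601626e+01,  2.38475078e+01,  5.37784293e+00,
       -3.77205026e-03, -3.34169385e-07]), 'ee_pos': array([ 158.70383605, -526.18613792,  255.4949821 ]), 'eef_rot': array([-1.60049233e-04, -1.45858622e-01,  9.89305077e-01,  8.37029739e-04]), 'force': array([ 0.08967538, -0.85468314,  0.18205092]), 'moment': array([-0.0276989 ,  0.0265972 , -0.02840697]), 'grip_force': 0.0, 'finger_gap': 0.9974905748482663}
```

View pics/top0.png

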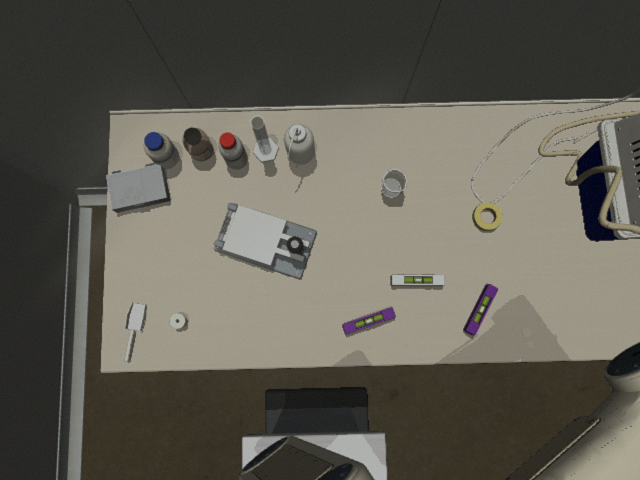

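View pics/scene0.png

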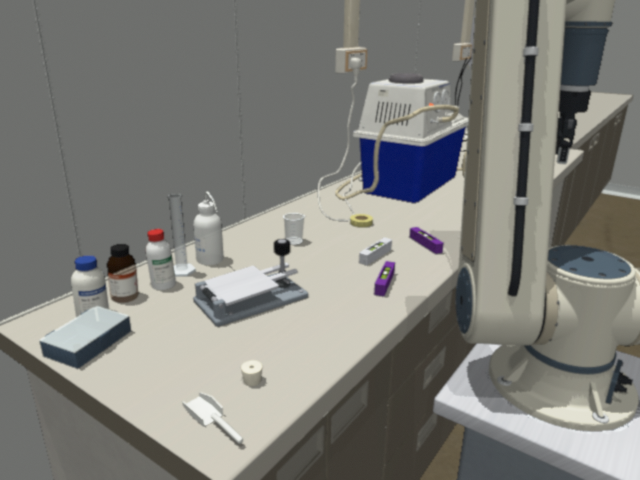

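Candidates for the level: the silver bar at top-view (418,281), and purple bars at (369,321) and (481,310), which are decoys. I choose the silver bar. The stand is at (267,240) with its knob at (295,244) and its hinge on the left; the beaker is at (393,184), the tape at (488,216) and the stopper at (178,321).

```bash
cat >> h.py <<'E'
def blob(m,u,v,box):
    k=np.zeros_like(m,np.uint8);x0,y0,x1,y1=box;k[y0:y1,x0:x1]=m[y0:y1,x0:x1]
    cs,_=cv2.findContours(k,cv2.RETR_EXTERNAL,cv2.CHAIN_APPROX_NONE)
    return max(cs,key=cv2.contourArea)
def rect(d,c,z):
    w=np.array([onz(d,p[0][0],p[0][1],z)[:2] for p in c],np.float32)
    (x,y),(a,b),t=cv2.minAreaRect(w); bx=cv2.boxPoints(((x,y),(a,b),t))
    e=max([bx[1]-bx[0],bx[2]-bx[1]],key=np.linalg.norm)
    return x,y,a,b,np.degrees(np.arctan2(e[1],e[0]))%180
E
python3 - <<'E'
from h import *
d=grab("top");im=d["image"].astype(int);hsv=cv2.cvtColor(d["image"],cv2.COLOR_RGB2HSV)
z=np.full((480,640),np.nan)
E=np.array(d["extrinsics"]);v,u=np.mgrid[0:480,0:640]
c=np.stack([(u-d["cx"])/d["fx"],-(v-d["cy"])/d["fy"],-np.ones(u.shape)],-1)*d["range_z"][...,None]
W=c@E[:3,:3].T+E[:3,3];z=W[...,2]
print("bench z",np.median(z[300:350,230:300]), "lvl z",z[281,395:442:6].round(1),"plate z",z[235,235:280:8].round(1),"knob",z[236:252:3,295].round(1))
L=blob((z>15)&(z<45),0,0,(380,265,455,295));print("level",np.round(rect(d,L,30),1))
P=blob((z>32)&(z<70)&(hsv[...,2]>175),0,0,(210,195,320,285));print("plate",np.round(rect(d,P,46),1))
B=blob((z>6)&(z<120),0,0,(205,195,325,285));print("base",np.round(rect(d,B,14),1))
K=blob((z>85)&(z<140),0,0,(270,220,320,270));print("knob n",len(K),np.round(rect(d,K,118),1))
m=cv2.moments(K);print(m["m10"]/m["m00"],m["m01"]/m["m00"])
# plate pts from depth
s=(z>38)&(z<60)&(hsv[...,2]>175);s[:, :210]=0;s[:,320:]=0;s[:195]=0;s[285:]=0
p=W[s];A=np.c_[p[:,:2],np.ones(len(p))];print("plane",np.linalg.lstsq(A,p[:,2],rcond=None)[0],p.mean(0))
save(d,"crop0.png",(200,190,460,340),3)
E
```

```text
bench z 0.7051739144917519 lvl z [36.  27.7 25.  30.2 25.8 26.5 26.9 31.1] plate z [52.4 46.8 52.9 49.8 51.4 53.2] knob [ 109.4 1280.3  117.9  119.9  117.9  116.3]
level [ 486.5 -242.4  120.8   22.7   88.5]
plate [568.5  93.3  85.6 130.3 126.2]
base [590.4 105.8 227.7 123.5  70.9]
knob n 49 [562.   31.3  32.   36.7 179.1]
294.37928153717627 244.76775271512113
plane [-1.19944901e-02 -3.41267628e-02  5.99777219e+01] [582.4891388  110.82132939  49.20908847]
```

View pics/crop0.png

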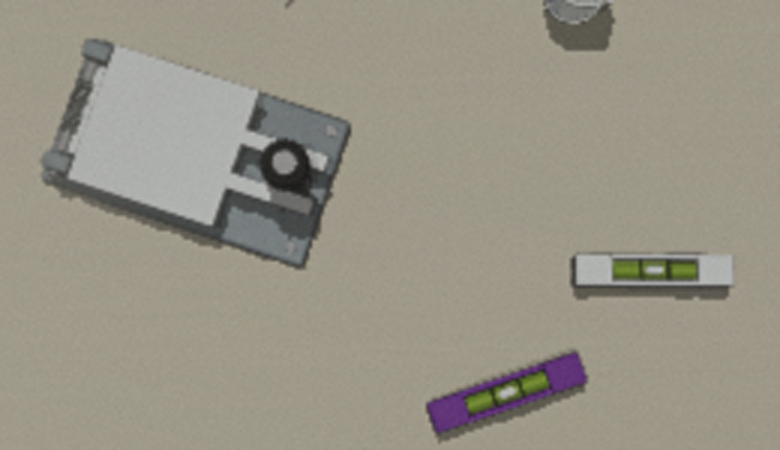

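The crop shows the silver bar (crop 652,270) with two end lands and a green vial, so it is the level. The stand has its hinge at upper left and its knob at crop (285,163).

```bash
cat >> h.py <<'E'
def go(x,y,z,yang):
    "shift/turn from measured pose to target; yang = world angle (deg) of tool y"
    from scipy.spatial.transform import Rotation as R
    s=r.state();q=s["eef_rot"];M=R.from_quat([q[1],q[2],q[3],q[0]]).as_matrix()
    a=np.degrees(np.arctan2(M[1,1],M[0,1]));t=(yang-a+180)%360-180
    print("t %.2f pos %s yang %.1f tilt %.2f q6 %.2f F %s gap %.2f"%(s["time_s"],s["ee_pos"].round(1),a,np.degrees(np.arccos(-M[2,2])),s["qpos"][5],s["force"].round(1),s["finger_gap"]))
    print("shift",(M.T@(np.array([x,y,z])-s["ee_pos"])/1000).round(4),"turn %.3f"%np.radians(-t))
E
python3 -m jog '0.085 -0.036 0.016 0.008 0; 0.085 -0.072 0.032 0.016 0; 0.085 -0.108 0.048 0.024 0; 0.085 -0.144 0.064 0.032 0; 0.085 -0.18 0.08 0.04 0'
python3 -m jog '0.085 -0.036 0.016 0.008 -0.12; 0.085 -0.072 0.032 0.016 -0.24; 0.085 -0.108 0.048 0.024 -0.36; 0.085 -0.144 0.064 0.032 -0.48; 0.085 -0.18 0.08 0.04 -0.6'
python3 - <<'E'
from h import *
go(486.5,-242.4,100,178.5)
d=grab("top");hsv=cv2.cvtColor(d["image"],cv2.COLOR_RGB2HSV)
g=hsv[...,2]; print(g[235,215:320:7])
m=np.zeros((480,640),np.uint8);m[195:285,210:320]=(g>165)[195:285,210:320]
m=cv2.morphologyEx(m,cv2.MORPH_CLOSE,np.ones((3,3)));n=cv2.morphologyEx(m,cv2.MORPH_OPEN,np.ones((15,15)))
for t in(165,185,195):
  k=np.zeros((480,640),np.uint8);zz=d["range_z"];k[195:285,210:320]=((g>t)&(hsv[...,1]<22))[195:285,210:320]
  k=cv2.morphologyEx(k,cv2.MORPH_OPEN,cv2.getStructuringElement(cv2.MORPH_ELLIPSE,(21,21)))
  cs,_=cv2.findContours(k,cv2.RETR_EXTERNAL,cv2.CHAIN_APPROX_NONE)
  if cs:
    c=max(cs,key=cv2.contourArea);print(t,np.round(rect(d,c,48),1))
q=[(200+x/3,190+y/3) for x,y in((112,45),(258,92),(215,224),(68,178))]
Q=np.array([onz(d,*p,48)[:2] for p in q]);print(Q.round(1),Q.mean(0))
h=(Q[0]+Q[3])/2-(Q[1]+Q[2])/2;print("dir",np.degrees(np.arctan2(h[1],h[0])),np.linalg.norm(h))
E
```

```text
time_s: 0.57
ee_pos: [308.9, -396.5, 215.8]
eef_rot: [-0.0, -0.146, 0.989, 0.0]
force: [0.4, -0.3, 0.2]
finger_gap: 0.997
grip_force: 0.0
time_s: 0.98
ee_pos: [458.3, -267.8, 175.8]
eef_rot: [-0.0, -0.435, 0.901, 0.0]
force: [1.2, -1.4, -0.3]
finger_gap: 0.993
grip_force: 0.0
t 0.98 pos [ 458.3 -267.8  175.8] yang 141.5 tilt 0.01 q6 -0.44 F [ 1.2 -1.4 -0.3] gap 0.99
shift [-0.0374 -0.0063  0.0758] turn -0.646
[164 126 178 178 178 180 177 177 178 179 178 115 120 123 120]
165 [598.5 126.  117.8 106.9  70.1]
[[667.2 163.6]
 [627.8  52.7]
 [527.9  86.5]
 [565.6 196.8]] [597.11227193 124.92232403]
dir 70.79010963497485 117.07862954025343
```

```bash
python3 -m jog '0.085 -0.008 -0.001 0.015 -0.124; 0.085 -0.016 -0.003 0.03 -0.248; 0.085 -0.023 -0.004 0.045 -0.372; 0.085 -0.03 -0.005 0.06 -0.496; 0.085 -0.037 -0.006 0.075 -0.62'
python3 - <<'E'
from h import *
go(486.5,-242.4,32,178.5)
E
```

```text
time_s: 1.45
ee_pos: [485.2, -244.0, 100.3]
eef_rot: [-0.0, -0.689, 0.725, 0.0]
force: [0.4, -1.0, -0.0]
finger_gap: 0.998
grip_force: 0.0
t 1.45 pos [ 485.2 -244.   100.3] yang 177.0 tilt 0.03 q6 0.13 F [ 0.4 -1.  -0. ] gap 1.00
shift [-0.0017 -0.0013  0.0683] turn -0.026
```

```bash
python3 -m jog '0.085 -0.0017 -0.0013 0.02 -0.026; 0.085 -0.0017 -0.0013 0.04 -0.026; 0.085 -0.0017 -0.0013 0.06 -0.026; 0.085 -0.0017 -0.0013 0.068 -0.026; 0.04 -0.0017 -0.0013 0.068 -0.026'
python3 -m jog '0 0 0 0 0; 0 0 0 0 0; 0 0 0 0 0; 0 0 0 0 0; 0 0 0 0 0'
python3 -m jog '0 0 0 0 0; 0 0 0 -0.01 0; 0 0 0 -0.04 0; 0 0 0 -0.08 0; 0 0 0 -0.1 0'
python3 - <<'E'
from h import *
go(597,125.5,130,160.8)
d=grab("scene");save(d,"s1.png",(280,150,520,330),3)
E
```

```text
time_s: 1.87
ee_pos: [484.9, -242.4, 31.2]
eef_rot: [-0.001, -0.696, 0.719, 0.002]
force: [0.2, 0.2, -0.1]
finger_gap: 0.877
grip_force: 0.0
time_s: 2.28
ee_pos: [487.4, -243.1, 34.6]
eef_rot: [0.001, -0.696, 0.718, -0.001]
force: [-0.1, 0.8, 6.1]
finger_gap: 0.268
grip_force: 60.4
time_s: 2.7
ee_pos: [487.5, -243.5, 137.7]
eef_rot: [0.001, -0.696, 0.718, -0.002]
force: [0.7, -0.0, -1.1]
finger_gap: 0.267
grip_force: 59.5
t 2.70 pos [ 487.5 -243.5  137.7] yang 178.2 tilt 0.25 q6 0.14 F [ 0.7 -0.  -1.1] gap 0.27
shift [-0.3722 -0.0978  0.0074] turn 0.304
```

View pics/s1.png

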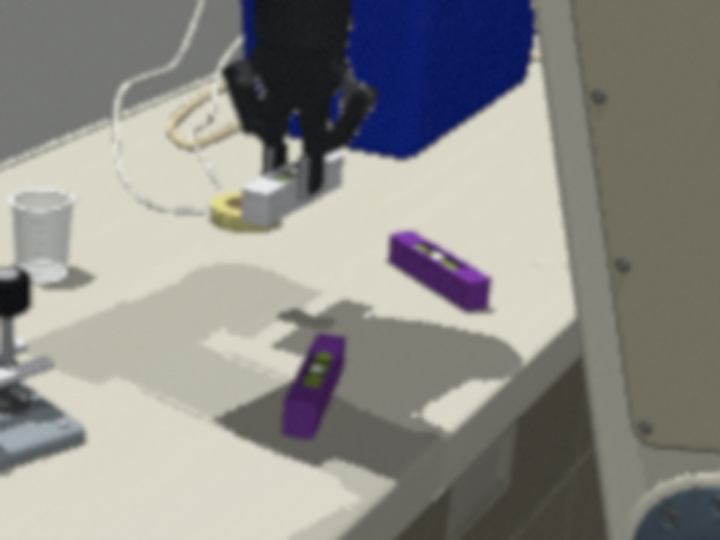

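The gripper holds the level at its middle (crop 295,180), upright and straight; the purple decoys are untouched.

```bash
python3 -m jog '0 -0.034 -0.009 -0.02 0; 0 -0.07 -0.019 -0.036 0; 0 -0.108 -0.029 -0.05 0; 0 -0.146 -0.039 -0.06 0; 0 -0.184 -0.048 -0.065 0'
python3 -m jog '0 -0.04 -0.01 0 0.06; 0 -0.08 -0.02 0 0.12; 0 -0.12 -0.03 0 0.18; 0 -0.16 -0.042 0 0.24; 0 -0.188 -0.049 0 0.304'
python3 -m jog '0 0 0 0.01 0; 0 0 0 0.03 0; 0 0 0 0.05 0; 0 0 0 0.06 0; 0 0 0 0.06 0'
python3 - <<'E'
from h import *
go(597,125.5,95,160.8)
d=grab("top");save(d,"t2.png",(190,180,350,300),4)
E
```

```text
time_s: 3.17
ee_pos: [540.8, -58.7, 200.0]
eef_rot: [0.001, -0.696, 0.718, -0.001]
force: [1.0, 0.1, -3.0]
finger_gap: 0.267
grip_force: 59.4
time_s: 3.58
ee_pos: [595.3, 129.2, 197.7]
eef_rot: [-0.0, -0.578, 0.816, 0.001]
force: [0.5, -0.9, -1.3]
finger_gap: 0.267
grip_force: 59.5
time_s: 4.0
ee_pos: [593.3, 125.2, 135.1]
eef_rot: [-0.003, -0.579, 0.816, 0.001]
force: [0.4, -0.7, -2.3]
finger_gap: 0.261
grip_force: 59.5
t 4.00 pos [593.3 125.2 135.1] yang 160.7 tilt 0.38 q6 -0.80 F [ 0.4 -0.7 -2.3] gap 0.26
shift [-0.0016 -0.0036  0.0401] turn -0.001
```

View pics/t2.png

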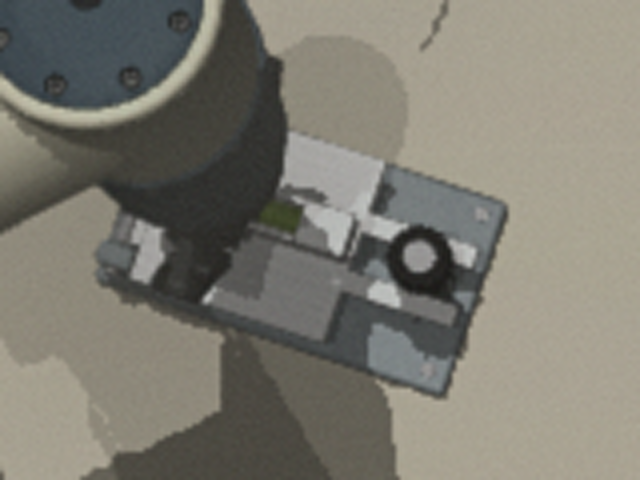

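The level is over the plate with one land at crop (330,235), and the knob is at (420,258), clear. Next: lower it with force checks.

```bash
python3 -m jog '0 -0.001 -0.003 0.01 0; 0 -0.001 -0.003 0.025 0; 0 -0.001 -0.003 0.035 0; 0 -0.001 -0.003 0.042 0; 0 -0.001 -0.003 0.045 0'
python3 -m jog '0 0 0 0.002 0; 0 0 0 0.004 0; 0 0 0 0.005 0; 0 0 0 0.006 0; 0 0 0 0.006 0'
python3 - <<'E'
from h import *
go(596.5,125,80,160.8)
E
```

```text
time_s: 4.47
ee_pos: [598.2, 125.6, 92.3]
eef_rot: [-0.001, -0.579, 0.815, 0.0]
force: [0.8, 0.6, -2.9]
finger_gap: 0.264
grip_force: 59.5
time_s: 4.88
ee_pos: [598.7, 125.9, 87.5]
eef_rot: [0.0, -0.579, 0.815, -0.0]
force: [0.3, -0.3, -2.4]
finger_gap: 0.266
grip_force: 59.5
t 4.88 pos [598.7 125.9  87.5] yang 160.8 tilt 0.03 q6 -0.80 F [ 0.3 -0.3 -2.4] gap 0.27
shift [0.0016 0.0017 0.0075] turn -0.001
```

```bash
python3 -m jog '0 0.001 0.0015 0 0; 0 0.001 0.0015 0.001 0; 0 0.001 0.0015 0.002 0; 0 0.001 0.0015 0.003 0; 0 0.001 0.0015 0.004 0'
python3 -m jog '0 0 0 0.001 0; 0 0 0 0.002 0; 0 0 0 0.003 0; 0 0 0 0.004 0; 0 0 0 0.004 0'
```

```text
time_s: 5.3
ee_pos: [596.9, 125.4, 83.5]
eef_rot: [0.0, -0.579, 0.815, -0.0]
force: [-1.3, 0.0, 0.3]
finger_gap: 0.266
grip_force: 59.8
time_s: 5.72
ee_pos: [596.8, 125.2, 79.6]
eef_rot: [-0.0, -0.579, 0.815, -0.0]
force: [-1.7, -1.4, 3.3]
finger_gap: 0.265
grip_force: 60.3
```

```bash
python3 -m jog '0.02 0 0 0 0; 0.03 0 0 0 0; 0.05 0 0 0 0; 0.085 0 0 0 0; 0.085 0 0 0 0'
python3 -m jog '0.085 0 0 0 0; 0.085 0 0 -0.01 0; 0.085 0 0 -0.03 0; 0.085 0 0 -0.06 0; 0 0 0 -0.08 0'
python3 - <<'E'
from h import *
d=grab("scene");save(d,"s3.png",(170,200,330,320),5)
u=np.array([np.cos(np.radians(70.8)),np.sin(np.radians(70.8))]);c=np.array([596.5,125.5])-46*u;print(c)
go(c[0],c[1],150,160.8)
E
```

```text
time_s: 6.13
ee_pos: [597.0, 125.6, 79.2]
eef_rot: [0.0, -0.579, 0.815, 0.0]
force: [-0.3, -0.7, 0.3]
finger_gap: 0.764
grip_force: 0.0
time_s: 6.55
ee_pos: [597.6, 125.3, 162.5]
eef_rot: [0.001, -0.579, 0.815, -0.001]
force: [0.3, 0.2, 0.4]
finger_gap: 0.88
grip_force: 0.0
[581.37213425  82.05868697]
t 6.60 pos [599.6 125.7 167. ] yang 160.8 tilt 0.58 q6 -0.80 F [ 1.7 -0.   4.2] gap 0.80
shift [0.0473 0.003  0.0167] turn 0.000
```

View pics/s3.png

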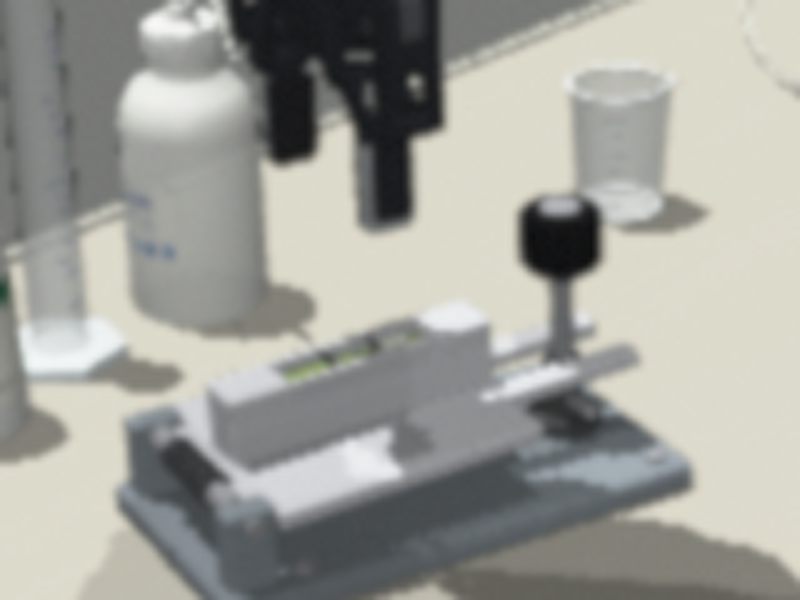

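The level stands upright in the middle of the shelf, lengthwise, and is released (crop 350,380); the knob at (560,235) is clear. Next: press on the foot-side land for a first reading.

```bash
python3 -m jog '0 0.012 0.001 0 0; 0 0.025 0.002 0 0; 0 0.038 0.003 0 0; 0 0.047 0.003 0.02 0; 0 0.047 0.003 0.045 0'
python3 -m jog '0 0 0 0 0; 0 0 0 0.005 0; 0 0 0 0.01 0; 0 0 0 0.015 0; 0 0 0 0.015 0'
python3 - <<'E'
from h import *
go(581.4,82.1,100,160.8)
E
```

```text
time_s: 7.02
ee_pos: [578.5, 79.8, 115.6]
eef_rot: [0.002, -0.578, 0.816, -0.001]
force: [0.2, -0.7, -0.5]
finger_gap: 0.051
grip_force: 0.0
time_s: 7.43
ee_pos: [578.8, 81.9, 99.3]
eef_rot: [0.0, -0.579, 0.815, -0.0]
force: [-0.6, -0.5, 2.3]
finger_gap: 0.002
grip_force: 1.0
t 7.43 pos [578.8  81.9  99.3] yang 160.8 tilt 0.03 q6 -0.74 F [-0.6 -0.5  2.3] gap 0.00
shift [-0.001  -0.0024 -0.0007] turn -0.001
```

```bash
python3 -m jog '0 0 0 0.001 0; 0 0 0 0.002 0; 0 0 0 0.003 0; 0 0 0 0.004 0; 0 0 0 0.004 0'
python3 -m jog '0 0 0 0.001 0; 0 0 0 0.002 0; 0 0 0 0.003 0; 0 0 0 0.003 0; 0 0 0 0.003 0'
```

```text
time_s: 7.85
ee_pos: [578.8, 81.8, 97.0]
eef_rot: [0.0, -0.579, 0.815, -0.001]
force: [-2.6, -2.4, 9.5]
finger_gap: 0.0
grip_force: 4.9
time_s: 8.27
ee_pos: [579.0, 81.7, 96.7]
eef_rot: [0.001, -0.579, 0.815, -0.001]
force: [-11.2, -2.5, 24.7]
finger_gap: 0.005
grip_force: 12.6
```

```bash
python3 -m jog '0 0 0 -0.001 0; 0 0 0 -0.002 0; 0 0 0 -0.0025 0; 0 0 0 -0.0025 0; 0 0 0 -0.0025 0'
python3 -m jog '0 0 0 0 0; 0 0 0 0 0; 0 0 0 0 0; 0 0 0 0 0; 0 0 0 0 0'
python3 -m jog '0 0 0 0 0; 0 0 0 0 0; 0 0 0 0 0; 0 0 0 0 0; 0 0 0 0 0'
python3 - <<'E'
from h import *
go(581,82,97,160.8)
D=[grab("scene") for _ in range(4)];a=np.mean([d["image"] for d in D],0).astype(np.uint8)
D[0]["image"]=a;np.save("pressA.npy",a);b=grab("top");
save(D[0],"p1.png",(205,240,285,300),10)
save(b,"p1t.png",(210,190,310,270),6)
E
```

```text
time_s: 8.68
ee_pos: [578.8, 81.8, 96.9]
eef_rot: [0.001, -0.579, 0.815, -0.001]
force: [-5.4, -2.6, 12.1]
finger_gap: -0.002
grip_force: 6.2
time_s: 9.1
ee_pos: [578.8, 81.8, 97.0]
eef_rot: [0.001, -0.579, 0.815, -0.001]
force: [-4.6, -2.6, 12.0]
finger_gap: -0.002
grip_force: 6.2
time_s: 9.52
ee_pos: [578.8, 81.7, 96.9]
eef_rot: [0.001, -0.579, 0.815, -0.001]
force: [-4.8, -2.6, 12.7]
finger_gap: 0.001
grip_force: 6.2
t 9.52 pos [578.8  81.7  96.9] yang 160.8 tilt 0.11 q6 -0.74 F [-4.8 -2.6 12.7] gap 0.00
shift [-0.001  -0.002  -0.0001] turn -0.000
```

View pics/p1.png

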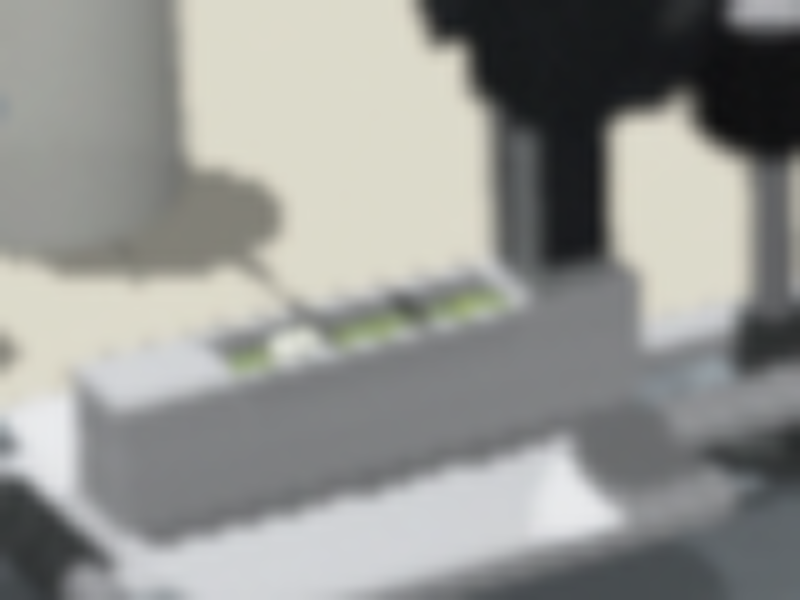

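The bubble is near crop (296,347), with marks at about x=323 and 410 (middle about 367, about 4.15 px/mm). That is about 17 mm towards the hinge, so roughly 1.7 rad counterclockwise is needed.

```bash
python3 -m jog '0 0 0 -0.01 0; 0 0 0 -0.03 0; 0.085 0 0 -0.06 0; 0.085 0 0 -0.08 0; 0.085 0 0 -0.08 0'
python3 - <<'E'
from h import *
d=grab("top");p=onz(d,295.1,244.3,118);print(p)
go(p[0],p[1],170,112)
E
```

```text
time_s: 10.18
ee_pos: [581.1, 82.9, 180.3]
eef_rot: [0.005, -0.579, 0.815, -0.002]
force: [0.9, -0.2, 0.8]
finger_gap: 0.419
grip_force: 0.0
[562.40091408  30.03284698 118.        ]
t 10.23 pos [580.   82.9 177.7] yang 160.8 tilt 0.35 q6 -0.74 F [-0.2 -1.  -0.3] gap 0.50
shift [ 0.0557 -0.0007  0.0075] turn 0.851
```

```bash
python3 -m jog '0.085 0.012 0 0 0.12; 0.085 0.024 0 0 0.24; 0.085 0.036 0 0 0.36; 0.085 0.048 0 0 0.48; 0.085 0.0557 0 0 0.6'
python3 -m jog '0.085 0 0 0 0.12; 0.085 0 0 0 0.25; 0.085 0 0 0 0.25; 0.085 0 0 0 0.25; 0.085 0 0 0 0.25'
python3 - <<'E'
from h import *
go(562.2,30.6,118,112)
d=grab("top");save(d,"k1.png",(190,180,350,300),4)
E
```

```text
time_s: 10.65
ee_pos: [559.3, 28.9, 173.7]
eef_rot: [-0.001, -0.309, 0.951, 0.0]
force: [-0.3, 0.1, -0.1]
finger_gap: 0.997
grip_force: 0.0
time_s: 11.07
ee_pos: [559.9, 29.6, 174.3]
eef_rot: [-0.0, -0.193, 0.981, 0.0]
force: [-1.0, -0.3, -0.8]
finger_gap: 0.994
grip_force: 0.0
t 11.07 pos [559.9  29.6 174.3] yang 112.3 tilt 0.05 q6 -1.51 F [-1.  -0.3 -0.8] gap 0.99
shift [-0.0025  0.      0.0563] turn 0.005
```

View pics/k1.png

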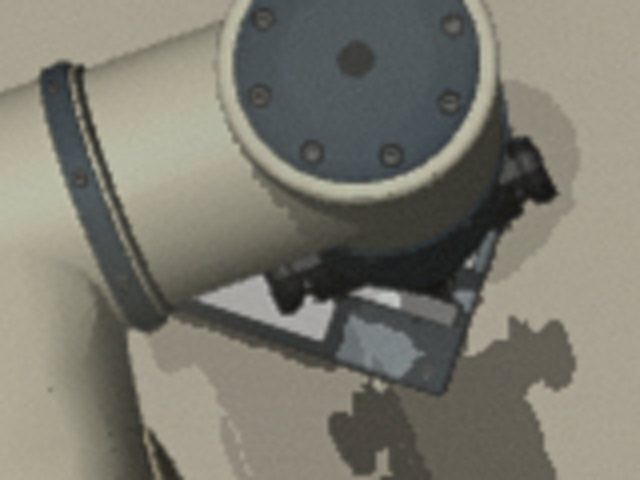

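The open jaws straddle the knob's place from crop (285,290) to (530,170), clear of the level; the knob is hidden under the hand.

```bash
python3 -m jog '0.085 -0.0025 0 0.02 0.005; 0.085 -0.0025 0 0.04 0.005; 0.085 -0.0025 0 0.054 0.005; 0.085 -0.0025 0 0.056 0.005; 0.05 -0.0025 0 0.056 0.005'
python3 -m jog '0 0 0 0 0; 0 0 0 0 0; 0 0 0 0 0; 0 0 0 0 0; 0 0 0 0 0'
python3 - <<'E'
from h import *
go(562.2,30.6,118,112)
print(r.state()["grip_force"],r.state()["moment"])
E
```

```text
time_s: 11.53
ee_pos: [561.9, 30.3, 118.0]
eef_rot: [-0.001, -0.19, 0.982, -0.0]
force: [0.4, -0.6, 0.7]
finger_gap: 0.878
grip_force: 0.0
time_s: 11.95
ee_pos: [563.2, 30.3, 120.1]
eef_rot: [0.001, -0.189, 0.982, -0.0]
force: [-1.0, -0.3, 5.5]
finger_gap: 0.371
grip_force: 59.4
t 11.95 pos [563.2  30.3 120.1] yang 111.8 tilt 0.14 q6 -1.52 F [-1.  -0.3  5.5] gap 0.37
shift [0.0009 0.0006 0.0021] turn -0.004
59.38763201236725 [-0.0942979   0.19042455 -0.02619714]
```

```bash
python3 -m jog '0 0 0 -0.001 -0.12; 0 0 0 -0.002 -0.24; 0 0 0 -0.003 -0.36; 0 0 0 -0.0035 -0.48; 0 0 0 -0.004 -0.6'
python3 -m jog '0 0 0 -0.0004 -0.12; 0 0 0 -0.0008 -0.24; 0 0 0 -0.0012 -0.36; 0 0 0 -0.0016 -0.48; 0 0 0 -0.002 -0.6'
python3 -m jog '0 0 0 -0.0004 -0.12; 0 0 0 -0.0008 -0.24; 0 0 0 -0.0012 -0.36; 0 0 0 -0.0017 -0.5; 0 0 0 -0.0017 -0.5'
python3 -m jog '0 0 0 0 0; 0.04 0 0 0 0; 0.06 0 0 0 0; 0.085 0 0 0 0; 0.085 0 0 0 0'
python3 - <<'E'
from h import *
go(562.2,30.6,175,180)
E
```

```text
time_s: 12.37
ee_pos: [562.6, 30.5, 122.4]
eef_rot: [0.0, -0.473, 0.881, 0.0]
force: [0.7, 0.3, -3.9]
finger_gap: 0.375
grip_force: 59.9
time_s: 12.78
ee_pos: [562.2, 30.6, 124.4]
eef_rot: [0.0, 0.712, -0.702, -0.0]
force: [-0.6, -0.5, -1.6]
finger_gap: 0.375
grip_force: 60.1
time_s: 13.2
ee_pos: [561.9, 30.4, 126.1]
eef_rot: [0.0, 0.863, -0.504, -0.001]
force: [-0.4, -0.2, -1.0]
finger_gap: 0.378
grip_force: 60.3
time_s: 13.62
ee_pos: [562.7, 30.4, 126.8]
eef_rot: [-0.0, 0.862, -0.507, 0.0]
force: [1.2, -0.2, -0.1]
finger_gap: 0.877
grip_force: 0.0
t 13.62 pos [562.7  30.4 126.8] yang -150.9 tilt 0.05 q6 0.18 F [ 1.2 -0.2 -0.1] gap 0.88
shift [-0.0004  0.0003 -0.0482] turn 0.508
```

```bash
python3 -m jog '0.085 0 0 -0.012 0; 0.085 0 0 -0.03 0; 0.085 0 0 -0.05 0.1; 0 0 0 -0.05 0.22; 0 0 0 -0.05 0.34'
python3 - <<'E'
from h import *
go(580.5,82.5,118,160.8)
E
```

```text
time_s: 14.03
ee_pos: [563.4, 30.6, 178.3]
eef_rot: [-0.002, 0.762, -0.647, 0.001]
force: [0.3, -0.7, -0.4]
finger_gap: 0.741
grip_force: 0.0
t 14.03 pos [563.4  30.6 178.3] yang -170.7 tilt 0.22 q6 -0.17 F [ 0.3 -0.7 -0.4] gap 0.74
shift [-0.0484 -0.025   0.0604] turn 0.498
```

```bash
python3 -m jog '0 -0.015 -0.008 0 0.12; 0 -0.03 -0.016 0 0.24; 0 -0.048 -0.025 0 0.36; 0 -0.048 -0.025 0.02 0.48; 0 -0.048 -0.025 0.055 0.5'
python3 -m jog '0 0 0 0 0; 0 0 0 0.005 0; 0 0 0 0.01 0; 0 0 0 0.014 0; 0 0 0 0.017 0'
python3 - <<'E'
from h import *
go(580.5,82.5,100,160.8)
E
```

```text
time_s: 14.45
ee_pos: [582.3, 83.7, 125.0]
eef_rot: [0.005, -0.579, 0.815, -0.002]
force: [0.8, 0.5, 0.5]
finger_gap: 0.003
grip_force: 0.0
time_s: 14.87
ee_pos: [579.7, 81.9, 105.5]
eef_rot: [0.001, -0.581, 0.814, -0.0]
force: [-0.3, -0.6, 0.0]
finger_gap: 0.0
grip_force: 0.0
t 14.87 pos [579.7  81.9 105.5] yang 161.0 tilt 0.13 q6 -0.74 F [-0.3 -0.6  0. ] gap 0.00
shift [-0.0008 -0.0005  0.0055] turn 0.004
```

```bash
python3 -m jog '0 0 0 0.001 0; 0 0 0 0.002 0; 0 0 0 0.003 0; 0 0 0 0.004 0; 0 0 0 0.0045 0'
python3 -m jog '0 0 0 0.001 0; 0 0 0 0.0015 0; 0 0 0 0.002 0; 0 0 0 0.002 0; 0 0 0 0.002 0'
```

```text
time_s: 15.28
ee_pos: [579.3, 81.6, 100.9]
eef_rot: [0.0, -0.581, 0.814, -0.0]
force: [-3.1, -1.5, 7.8]
finger_gap: -0.0
grip_force: 3.8
time_s: 15.7
ee_pos: [579.4, 81.6, 100.7]
eef_rot: [0.001, -0.581, 0.814, -0.001]
force: [-6.7, -2.1, 15.2]
finger_gap: 0.003
grip_force: 7.6
```

```bash
python3 -m jog '0 0 0 -0.0005 0; 0 0 0 -0.001 0; 0 0 0 -0.001 0; 0 0 0 -0.001 0; 0 0 0 -0.001 0'
python3 -m jog '0 0 0 0 0; 0 0 0 0 0; 0 0 0 0 0; 0 0 0 0 0; 0 0 0 0 0'
python3 -m jog '0 0 0 0 0; 0 0 0 0 0; 0 0 0 0 0; 0 0 0 0 0; 0 0 0 0 0'
python3 - <<'E'
from h import *
D=[grab("scene") for _ in range(5)];a=np.mean([d["image"] for d in D],0).astype(np.uint8)
D[0]["image"]=a;np.save("pressB.npy",a)
save(D[0],"p2.png",(215,250,265,285),16)
E
```

```text
time_s: 16.12
ee_pos: [579.4, 81.6, 100.8]
eef_rot: [0.001, -0.581, 0.814, -0.001]
force: [-4.6, -1.7, 9.8]
finger_gap: 0.001
grip_force: 5.1
time_s: 16.53
ee_pos: [579.4, 81.6, 100.8]
eef_rot: [0.001, -0.581, 0.814, -0.001]
force: [-3.1, -1.4, 10.9]
finger_gap: -0.003
grip_force: 5.1
time_s: 16.95
ee_pos: [579.3, 81.6, 100.8]
eef_rot: [0.001, -0.581, 0.814, -0.001]
force: [-4.2, -1.9, 9.7]
finger_gap: 0.001
grip_force: 5.1
```

View pics/p2.png

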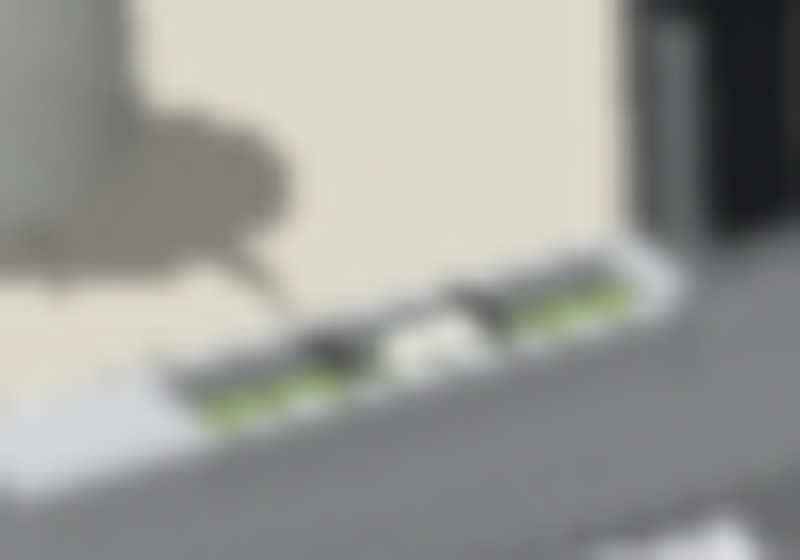

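The bubble is at crop (437,342), between the marks at about x=350 and 490 but slightly towards the foot. I'll measure a profile along the vial.

Run:
```python
from h import *
from scipy.ndimage import map_coordinates as mc
for f in("pressA.npy","pressB.npy"):
  a=np.load(f).astype(float)
  for off in (-8,0,8):
    t=np.linspace(-0.02,1.02,53);x=215+(205+430*t)/16-.5;dy=0 if "B" in f else 1.0
    y=250+(410+off-115*t)/16-.5+dy
    R,G,B=[mc(a[...,i],[y,x],order=1) for i in range(3)]
    print(f,off,"B:",B.astype(int).tolist());print("   G:",G.astype(int).tolist())
```

```text
pressA.npy -8 B: [176, 156, 137, 127, 120, 118, 118, 129, 141, 167, 189, 204, 212, 209, 204, 200, 191, 179, 158, 134, 123, 115, 116, 117, 120, 119, 115, 114, 113, 115, 116, 115, 112, 102, 93, 94, 97, 104, 111, 115, 115, 114, 114, 114, 116, 117, 119, 119, 124, 131, 143, 156, 168]
   G: [180, 167, 156, 151, 147, 146, 147, 153, 162, 182, 202, 214, 221, 218, 213, 209, 200, 187, 166, 142, 136, 133, 138, 141, 144, 145, 143, 143, 143, 143, 142, 139, 135, 122, 110, 106, 107, 114, 123, 131, 134, 136, 139, 141, 145, 149, 148, 147, 149, 153, 160, 167, 173]
pressA.npy 0 B: [185, 168, 147, 136, 129, 128, 127, 132, 141, 162, 184, 197, 205, 205, 204, 202, 198, 188, 171, 151, 135, 122, 119, 118, 124, 127, 126, 122, 118, 116, 116, 120, 122, 116, 108, 102, 98, 102, 111, 119, 122, 121, 117, 113, 114, 117, 122, 125, 127, 129, 133, 144, 159]
   G: [188, 179, 169, 163, 160, 158, 157, 160, 166, 182, 197, 208, 214, 213, 211, 209, 205, 196, 177, 156, 147, 141, 145, 150, 155, 157, 156, 154, 153, 152, 152, 152, 149, 139, 127, 117, 111, 116, 126, 138, 144, 145, 146, 149, 154, 160, 160, 160, 158, 157, 159, 164, 
[... 1515 characters left out ...]
, 203, 210, 208, 208, 208, 209, 211, 202, 189, 168, 145, 134, 128, 139, 147, 151, 153, 155, 159, 166, 168, 167, 164, 163, 164, 168, 172, 178, 184]
pressB.npy 8 B: [170, 152, 135, 125, 119, 122, 127, 128, 127, 127, 129, 136, 139, 136, 130, 122, 116, 112, 116, 122, 130, 140, 154, 170, 186, 195, 195, 192, 190, 192, 195, 192, 186, 172, 153, 139, 129, 134, 137, 138, 137, 135, 136, 140, 143, 145, 143, 142, 140, 141, 151, 162, 174]
   G: [180, 170, 162, 159, 159, 161, 162, 159, 157, 157, 160, 166, 171, 168, 162, 152, 142, 133, 132, 133, 142, 153, 168, 184, 196, 204, 201, 198, 196, 198, 201, 198, 192, 179, 161, 147, 139, 147, 155, 160, 163, 163, 166, 171, 173, 175, 174, 173, 172, 172, 173, 177, 181]
```

The bubble is about 1 to 2 mm towards the foot: inside the marks, but with thin margin. I'll turn the knob about 0.15 rad clockwise.

```bash
python3 -m jog '0 0 0 -0.01 0; 0 0 0 -0.03 0; 0.085 0 0 -0.06 0; 0.085 0 0 -0.08 0; 0.085 0 0 -0.08 0'
python3 -m jog '0.085 0.012 0 0 0; 0.085 0.024 0 0 0; 0.085 0.036 0 0 0; 0.085 0.048 0 0 0; 0.085 0.055 0 0 0'
python3 -m jog '0.085 0 0 0 0; 0.085 0 0 0 0; 0.085 0 0 0 0; 0.085 0 0 0 0; 0.085 0 0 0 0'
python3 - <<'E'
from h import *
go(562.2,30.6,124,160.8)
E
```

```text
time_s: 17.62
ee_pos: [581.5, 82.5, 184.5]
eef_rot: [0.004, -0.581, 0.814, -0.002]
force: [0.5, 0.5, -0.1]
finger_gap: 0.417
grip_force: 0.0
time_s: 18.03
ee_pos: [560.1, 28.0, 178.5]
eef_rot: [-0.001, -0.58, 0.814, 0.0]
force: [-0.2, -0.2, -0.5]
finger_gap: 1.0
grip_force: 0.0
time_s: 18.45
ee_pos: [561.3, 30.3, 178.9]
eef_rot: [-0.0, -0.581, 0.814, 0.0]
force: [-1.1, -0.7, 0.2]
finger_gap: 0.994
grip_force: 0.0
t 18.45 pos [561.3  30.3 178.9] yang 161.1 tilt 0.01 q6 -0.66 F [-1.1 -0.7  0.2] gap 0.99
shift [-0.0006 -0.0008  0.0549] turn 0.005
```

```bash
python3 -m jog '0.085 0 -0.001 0.02 0; 0.085 0 -0.001 0.04 0; 0.085 0 -0.001 0.053 0; 0.085 0 -0.001 0.055 0; 0.05 0 -0.001 0.055 0'
python3 -m jog '0 0 0 0 0; 0 0 0 0 0; 0 0 0 0 0; 0 0 0 0 0; 0 0 0 0 0'
python3 -m jog '0 0 0 0 0.05; 0 0 0 0 0.1; 0 0 0 0 0.15; 0 0 0 0 0.15; 0 0 0 0 0.15'
python3 - <<'E'
from h import *
go(562.2,30.6,124,160.8)
E
python3 -m jog '0 0 0 0 0; 0.04 0 0 0 0; 0.06 0 0 0 0; 0.085 0 0 0 0; 0.085 0 0 0 0'
python3 -m jog '0.085 0 0 -0.012 0; 0.085 0 0 -0.03 0; 0.085 0 0 -0.05 0; 0 0 0 -0.05 -0.1; 0 0 0 -0.05 -0.15'
python3 - <<'E'
from h import *
go(580.5,82.5,118,160.8)
E
```

```text
time_s: 18.87
ee_pos: [561.7, 29.6, 123.3]
eef_rot: [-0.001, -0.581, 0.814, 0.0]
force: [0.3, 0.1, 0.3]
finger_gap: 0.879
grip_force: 0.0
time_s: 19.28
ee_pos: [562.7, 29.7, 125.3]
eef_rot: [0.001, -0.581, 0.814, -0.0]
force: [-1.8, 1.1, 5.7]
finger_gap: 0.376
grip_force: 59.2
time_s: 19.7
ee_pos: [562.6, 29.6, 124.7]
eef_rot: [0.001, -0.519, 0.855, -0.0]
force: [-0.7, 1.0, 5.2]
finger_gap: 0.375
grip_force: 59.4
t 19.70 pos [562.6  29.6 124.7] yang 152.5 tilt 0.09 q6 -0.81 F [-0.7  1.   5.2] gap 0.37
shift [-0.0007  0.0008  0.0007] turn -0.145
time_s: 20.12
ee_pos: [561.8, 29.5, 123.5]
eef_rot: [-0.0, -0.518, 0.855, 0.0]
force: [0.3, -0.0, -0.0]
finger_gap: 0.871
grip_force: 0.0
time_s: 20.53
ee_pos: [562.7, 29.7, 175.3]
eef_rot: [0.001, -0.583, 0.812, -0.0]
force: [-0.0, 0.0, -1.4]
finger_gap: 0.739
grip_force: 0.0
t 20.53 pos [562.7  29.7 175.3] yang 161.3 tilt 0.15 q6 -0.66 F [-0.   0.  -1.4] gap 0.74
shift [-0.0556  0.0002  0.0573] turn 0.009
```

```bash
python3 -m jog '0 -0.015 0 0 0; 0 -0.035 0 0 0; 0 -0.055 0 0 0; 0 -0.055 0 0.02 0; 0 -0.055 0 0.052 0'
python3 -m jog '0 0 0 0 0; 0 0 0 0.005 0; 0 0 0 0.01 0; 0 0 0 0.014 0; 0 0 0 0.017 0'
python3 - <<'E'
from h import *
go(580.5,82.5,100,160.8)
E
```

```text
time_s: 20.95
ee_pos: [582.6, 83.7, 124.3]
eef_rot: [0.003, -0.582, 0.814, -0.001]
force: [1.6, 0.4, -0.2]
finger_gap: 0.007
grip_force: 0.0
time_s: 21.37
ee_pos: [580.5, 81.7, 105.8]
eef_rot: [0.001, -0.581, 0.814, -0.0]
force: [-0.4, -0.6, -0.7]
finger_gap: -0.001
grip_force: 0.0
t 21.37 pos [580.5  81.7 105.8] yang 161.0 tilt 0.10 q6 -0.74 F [-0.4 -0.6 -0.7] gap -0.00
shift [-0.0008  0.0003  0.0058] turn 0.004
```

```bash
python3 -m jog '0 0 0 0.001 0; 0 0 0 0.002 0; 0 0 0 0.003 0; 0 0 0 0.004 0; 0 0 0 0.005 0'
python3 -m jog '0 0 0 0.0005 0; 0 0 0 0.001 0; 0 0 0 0.0015 0; 0 0 0 0.0015 0; 0 0 0 0.0015 0'
python3 -m jog '0 0 0 0 0; 0 0 0 0 0; 0 0 0 0 0; 0 0 0 0 0; 0 0 0 0 0'
python3 -m jog '0 0 0 0 0; 0 0 0 0 0; 0 0 0 0 0; 0 0 0 0 0; 0 0 0 0 0'
python3 - <<'E'
from h import *
from scipy.ndimage import map_coordinates as mc
go(580.5,82.5,100,160.8)
D=[grab("scene") for _ in range(5)];a=np.mean([d["image"] for d in D],0).astype(np.uint8)
D[0]["image"]=a;np.save("pressC.npy",a);a=a.astype(float)
save(D[0],"p3.png",(215,250,265,285),16)
for off in (-8,0,8):
    t=np.linspace(-0.02,1.02,53);x=215+(205+430*t)/16-.5
    y=250+(410+off-115*t)/16-.5
    for i in(1,2):print(off,mc(a[...,i],[y,x],order=1).astype(int).tolist())
E
```

```text
time_s: 21.78
ee_pos: [580.2, 81.3, 100.5]
eef_rot: [0.0, -0.581, 0.814, -0.0]
force: [-2.1, -2.1, 8.8]
finger_gap: 0.002
grip_force: 5.2
time_s: 22.2
ee_pos: [580.3, 81.3, 100.4]
eef_rot: [0.001, -0.581, 0.814, -0.001]
force: [-4.4, -1.5, 11.3]
finger_gap: -0.003
grip_force: 5.7
time_s: 22.62
ee_pos: [580.3, 81.3, 100.4]
eef_rot: [0.001, -0.581, 0.814, -0.001]
force: [-4.8, -1.9, 11.7]
finger_gap: -0.002
grip_force: 5.7
time_s: 23.03
ee_pos: [580.3, 81.3, 100.4]
eef_rot: [0.001, -0.581, 0.814, -0.001]
force: [-5.6, -2.4, 11.1]
finger_gap: 0.004
grip_force: 5.7
t 23.03 pos [580.3  81.3 100.4] yang 161.1 tilt 0.10 q6 -0.74 F [-5.6 -2.4 11.1] gap 0.00
shift [-0.0012  0.0002  0.0004] turn 0.005
-8 [152, 145, 141, 140, 139, 139, 140, 141, 141, 141, 141, 141, 139, 136, 129, 118, 110, 104, 114, 131, 159, 185, 201, 214, 217, 219, 219, 213, 206, 196, 183, 165, 145, 125, 108, 111, 116, 130, 139, 144, 146, 148, 149, 149, 150, 150, 149, 149, 153, 158, 167, 176, 184]
-8 [143, 129, 120, 117, 116, 115, 115, 115, 114, 115, 115, 115, 112, 108, 103, 94, 91, 90, 104, 122, 150, 175, 191, 203, 207, 210,
[... 503 characters left out ...]
149, 173, 189, 202, 205, 206, 204, 202, 199, 194, 184, 168, 149, 131, 113, 107, 104, 110, 117, 123, 124, 123, 120, 118, 121, 126, 128, 127, 129, 133, 147, 163, 178]
8 [179, 169, 162, 159, 159, 162, 164, 163, 162, 160, 160, 162, 164, 165, 161, 153, 143, 134, 136, 143, 160, 179, 190, 201, 205, 208, 207, 204, 201, 196, 190, 182, 173, 161, 144, 136, 133, 143, 154, 164, 170, 169, 167, 166, 167, 169, 171, 172, 169, 167, 168, 171, 177]
8 [168, 150, 135, 126, 121, 123, 128, 129, 128, 125, 122, 123, 124, 128, 127, 123, 118, 113, 120, 131, 148, 168, 180, 192, 197, 200, 200, 197, 194, 189, 183, 174, 161, 149, 134, 126, 120, 123, 127, 133, 135, 136, 134, 131, 134, 137, 138, 139, 138, 140, 150, 162, 174]
```

View pics/p3.png

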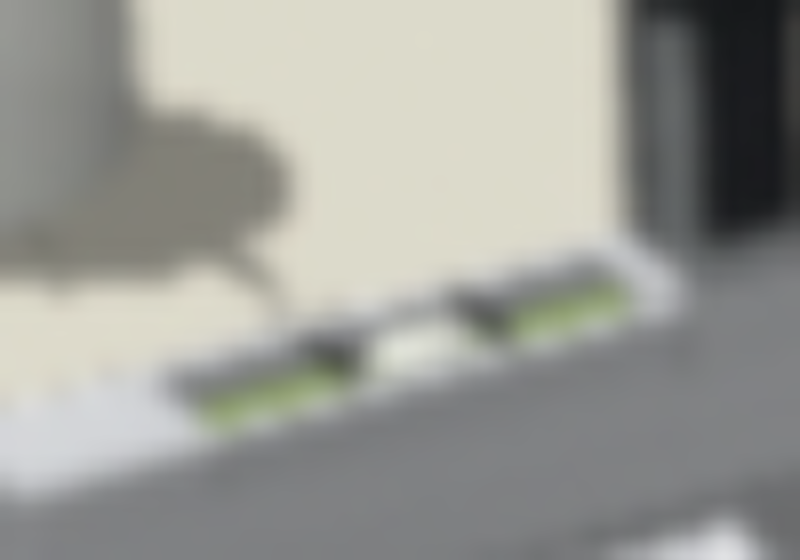

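The bubble is at crop (420,350), spanning profile 20.3 to 31.6 between marks at about 17 and 35.5. It is centred to well under 1 mm, with 11 N held on the land.

```bash
python3 -c "
from workcell import r
print(r.job_done())"
```

```text
the job is handed in; nothing more can be done
None
```

The level stands upright in the middle of the hinged shelf, the foot is set (1.7 rad counterclockwise, then 0.15 rad back), and I handed the job in at about 23 s with the arm still pressing at about 11 N and the bubble centred to within about 1 mm by camera.

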